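# Nudge the bush nest plate onto its locating pins

## Task

The steel nest plate lies askew on the raised ledge of the grey pin block, left of the marking machine. Nudge it sideways and away from you with your fingers until its two holes drop over the block's two locating pins and it lies flat, fully down on the block. Only push it: do not lift or carry it, do not tip it over, and leave the loose bush near it, the plug gauge and the brass drift on the desk where they are.

Things in the scene. Friction and masses are not known exactly. Their poses are not given: they have to be found in the camera images.
- pin_block: Fixed grey block 180 x 112 x 28 mm. Origin: desk level, midway between its pins; x away from the robot (turned up to 0.15 rad), y left along the line of pins, z up. Deck (top face) at z = 28, x = -118 to +62, y = -56 to +56 mm. The plate is home when its origin is at (0, 0, 28) mm here, axes parallel.
- ledge (a point): Middle of the far upper edge of the bright flat ledge on the block's robot side, top at z = 37 mm, 9 mm above the deck. In the block's frame the ledge spans x = -118 to -42 mm, full width; this point is (-42, 0, 37) mm. Axes as the block's.
- pin_left (a point): Tip of the fixed steel locating pin at the left (+y): block (0, 32, 36) mm, 8 mm above the deck, 1 mm below the ledge top. 11 mm in diameter, bullet-nosed, 3 mm across at the tip.
- pin_right (a point): Tip of the equal pin at the right (-y): block (0, -32, 36) mm.
- nest_plate: Loose steel plate 90 x 96 x 12 mm, 0.3 to 0.6 kg. Origin: underside, midway between its 2 holes; x away from the robot, y left, z up. Spans x = -38 to 52, y = -48 to 48 mm; mass centre above the origin. Ring 46 mm wide, 6 high on top at x = 26. Starts flat on the ledge, 52-75 mm short of home in block x, 6-22 mm to the right (-y), turned up to 0.2 rad. Slides with dry friction.
- lip (a point): Middle of the robot-side face of the lip, the full-width upright bar along the plate's near edge: 12 mm thick, 96 wide, from the plate's underside to 36 mm above it. This point is 18 mm above the underside, at plate x = -38, y = 0. Good to push on. When home it stands 4 mm beyond the ledge.
- hole_left (a point): Centre of the left (+y) hole at the underside: plate (0, 32, 0) mm. Round through hole 14 mm in diameter, 1.5 mm of play round the pin; the pin's nose guides it in from about 3 mm off. The plate drops 9 mm when the holes meet the pins.
- hole_right (a point): Centre of the equal right hole at the underside: plate (0, -32, 0) mm.
- loose_bush: Bystander: turned steel bush, ring 36 mm in diameter and 36 mm high, standing on the desk; origin at the centre of its underside. Leave it.
- gauge: Bystander: plug gauge, 118 mm long, lying on the desk, 33 mm thick; origin under its middle. Leave it.
- drift: Bystander: brass hexagon drift, 135 mm long, 15 mm thick, lying on the desk; origin under its middle. Leave it.
Mind the look-alikes: they are no part of the job. There is more than one size of the nest_plate; the one meant has the size given above.

How it is judged (in metres and radians):
At the end, for the whole second after the job is handed in: The plate lies at rest, flat (within 2 degrees) and fully down on the deck (within 2 mm), its holes over both pins (origin within 4 mm and 0.08 rad of home) (z of nest_plate in the frame of pin_block below 0.03 m and horizontal distance between nest_plate and pin_block below 0.004 m and angle between the x axis of nest_plate and the x axis of pin_block, either way round below 0.08 rad and angle between nest_plate's own z axis and vertical below 0.035 rad and linear speed of nest_plate below 0.01 m/s); the robot touches nothing.
It fails at once if the plate was lifted (more than 6 mm above the height at which it lay on the ledge) (z of nest_plate in the frame of pin_block above 0.043 m).
It fails at once if the plate was tipped up or pushed off the block (angle between nest_plate's own z axis and vertical above 0.5 rad or height (world z) of nest_plate below 0.018 m).
It fails at once if the loose bush was disturbed (distance of loose_bush from where it was at the start of the episode above 0.02 m).
It fails at once if the plug gauge was disturbed (distance of gauge from where it was at the start of the episode above 0.02 m).
It fails at once if the brass drift was disturbed (distance of drift from where it was at the start of the episode above 0.02 m).
It also fails if it takes over 58 s, if anything falls off the work surface, if the arm or the gripper's body presses on something with over 40 N, if the wrist force passes 120 N, or if a joint passes its speed limit or range.

## Robot

A 6-joint arm with a two-finger parallel gripper is mounted at the origin on a cart in front of the work surface, level with it; the furniture and walls round the work are solid. World frame = base frame: x ahead of the robot, y to its left, z up, the work surface at z = 0. Lengths are in mm, angles in rad, forces in N, time in s.
With the tool pointing down it reaches from about 300 to 775 mm from the base axis. Payload 14.6 kg.
Tool frame: the origin (TCP) lies midway between the tips of the shut fingers; the grasp point (between the pads) lies 19 mm behind it; z points along the fingers, y is the direction in which the jaws open and shut (so a half turn about z gives the same grasp; the last joint's range is limited). The gripper opens to 94 mm and grips with 3 to 60 N. Pads are 16 mm wide; open, the fingers measure 119 mm over their backs; the gripper's body (75 mm by 177 mm) begins 78 mm behind the grasp point.
Start: joints at [-1.225, 0.3, 1.521, -0, 1.321, -0.067], TCP at [220.639, -503.793, 205.446] pointing down, gripper open.
Joint ranges: [-3.03, 3.03], [-0.79, 2.21], [0.23, 2.52], [-1.04, 4.18], [0, 3.07], [-2.55, 2.55]. Speed limits (rad/s): [2.22, 2.22, 2.57, 3.14, 3.14, 3.14].

## Interface

Orientations are given as [roll, pitch, yaw] about the fixed x, y, z axes, in that order (R = Rz(yaw) Ry(pitch) Rx(roll)).
In Python, from cell import manip gives the robot as it stands.
- The arm moves only by the tool play_rows, never from a script. Its argument "commands" is a list of rows, each an object of numbers: "x", "y", "z": the shift along the tool's x, y, z in m; "wx", "wy", "wz": the turn, a rotation vector about the tool's x, y, z in degrees; "grip": the opening, from 0 (shut) to 1 (fully open). In form: [{"x": .., "y": .., "z": .., "wx": .., "wy": .., "wz": .., "grip": ..}, ...]. A call has 1 to 20 rows; each row shifts and turns the commanded pose from where the row before left it, along the tool's axes as they then stand; what a row does not reach is not made up. A row lasts 1/8 s, in which the tool goes at most 62.5 mm and 10.7 degrees, less where a joint would pass 70% of its speed; a pose out of reach is approached as far as the arm can. A call is refused whole if a number of a shift passes 0.0625 or a number of a turn 10.7, either way. A call with a gripper value outside its range is refused whole. The fingers move at their own pace and stop on an object; "squeeze" is the grip in N (left out, the last holds). Time passes only in rows, so rows that do not move let the fingers close. It gives the time, the measured TCP pose, the force and the opening at its end, in the units of the state.
- manip.read_state(): the state, without advancing time (a new reading comes with each control period).
- manip.camera(name): name is "scene" or "top" or "wrist"; returns (picture, depth): 420x560x3 uint8, red, green, blue; 420x560 float32, mm along the optical axis (not along the pixel's ray), 0 where there is no reading.
- manip.camera_info(name): a dict with "intrinsics" (3x3 intrinsics, pixels), "camera_from_world" (4x4, takes a point from world to camera coordinates); the wrist camera has in their place "tool_from_camera" (4x4, takes a point from camera to tool coordinates, whose origin is the TCP and whose axes are the flange's). Camera axes: x right, y up, looking along -z (the intrinsics and any distortion apply to the point x, -y, -z); pixel columns grow to the right and rows downward; lengths in mm; the calibration is good to about 2 mm. A picture is of the moment at which its call begins: read the wrist's pose just before it. camera_info takes no time and is no camera call.
- manip.sign_off(): hands the job in, once; it reports no verdict.
The state is a dict: "clock": time; "joints": joint angles; "qd": joint speeds; "effort": joint torques, N m; "eef_pos": TCP position; "eef_rot": TCP orientation; "wrist_force": force on the tool from outside, world axes, zero at the start; "moment": the same for the moment, N m; "finger_gap": finger opening in mm.
Only numpy, scipy, OpenCV 4.12 (cv2) and the standard library are available. Lean on these libraries where they do the work, as an engineer would, in place of code of your own. Each camera call takes 0.05 s, during which the arm holds its last target.

## Working session

There is one attempt and no reset: what is moved stays moved. The work goes in short steps, Python scripts to look and compute and a tool call to move; the robot and the scene stay as the last step left them, time stands still between calls to the robot, and variables do not carry over. Pictures are saved under pics/ and viewed, and the job is handed in when it is done.

Besides the shell and the picture viewer there is one more tool, called after ">>>" as name(argument=value, ...), one argument or row to a line, values as JSON. play_rows: Moves the arm, as the interface text tells. Its arguments: {"type":"object","properties":{"commands":{"type":"array"},"squeeze":{"type":"number"}},"required":["commands"]}

```bash
ls; mkdir -p pics; python3 - <<'E'
from cell import manip
import cv2
s=manip.read_state(); print(s)
for n in("scene","top","wrist"):
    im,d=manip.camera(n); cv2.imwrite(f"pics/a_{n}.png",im[:,:,::-1])
    import numpy as np; np.savez(f"pics/a_{n}.npz",im=im,d=d)
    print(n,manip.camera_info(n))
E
```

```text
pics
{'clock': 0.0, 'joints': array([-1.22461067e+00,  3.00467383e-01,  1.52160436e+00,  2.15136515e-06,
        1.32069006e+00, -6.65662240e-02]), 'qd': array([ 0.00073682,  0.00011868, -0.00106501, -0.00113001,  0.00090859,
        0.00050592]), 'effort': array([-4.81856350e-04, -5.31804299e+01, -3.52737522e+01,  7.08152773e-02,
        2.43890437e-02, -9.59759427e-05]), 'eef_pos': array([ 220.54536339, -503.55001777,  204.87852313]), 'eef_rot': array([-3.14042624e+00, -7.98469525e-05,  4.12751304e-01]), 'wrist_force': array([ 0.25485549,  0.20378394, -0.55155364]), 'moment': array([ 0.02792051, -0.04367444, -0.02504195]), 'finger_gap': 94.1444718983299}
scene {'intrinsics': array([[422.02910656,   0.        , 283.04344872],
       [  0.        , 422.02910656, 214.58972593],
       [  0.        ,   0.        ,   1.        ]]), 'camera_from_world': array([[-7.82445337e-01, -6.22718393e-01,  1.04741988e-03,
         6.33448291e+02],
       [ 4.40932500e-01, -5.52842161e-01,  7.07067235e-01,
        -1.46149446e+02],
       [-4.39724715e-01,  5.53703303e-01,  7.07145549e-01,
        -
[... 478 characters left out ...]
1.44167670e-01,  2.78520340e-02,  9.89161234e-01,
        -9.54151261e+02],
       [ 0.00000000e+00,  0.00000000e+00,  0.00000000e+00,
         1.00000000e+00]])}
wrist {'intrinsics': array([[361.7455663 ,   0.        , 276.77375307],
       [  0.        , 361.7455663 , 205.34811101],
       [  0.        ,   0.        ,   1.        ]]), 'tool_from_camera': array([[-1.50084450e-03,  9.64339161e-01,  2.64665317e-01,
         7.56386570e+01],
       [ 9.99998386e-01,  1.70879346e-03, -5.55472779e-04,
        -5.42856032e-01],
       [-9.87922517e-04,  2.64664056e-01, -9.64340169e-01,
        -1.78809596e+02],
       [ 0.00000000e+00,  0.00000000e+00,  0.00000000e+00,
         1.00000000e+00]])}
```

View pics/a_top.png

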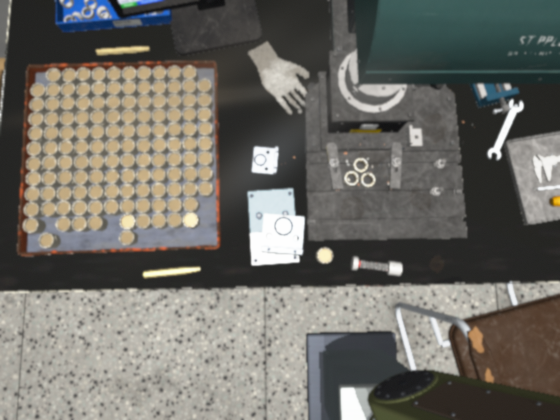

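View pics/a_scene.png

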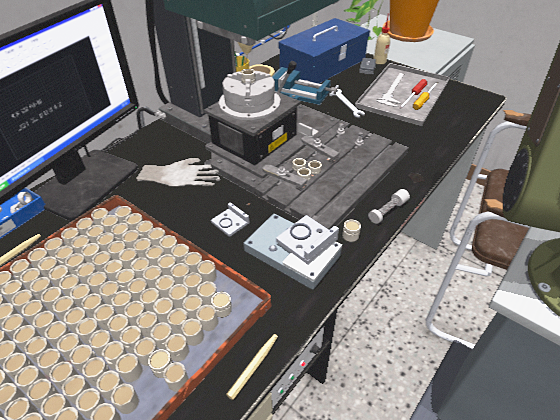

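View pics/a_wrist.png

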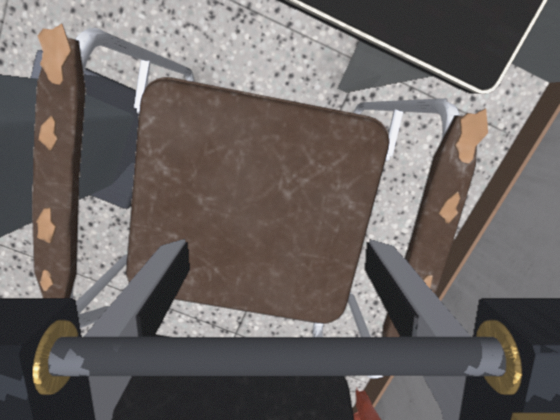

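The candidates are the large white plate on the pin block at top pixel (277,238) and the small look-alike plate at top (264,160). The first is the right one by size and place. I'll check it in close crops.

```bash
cat > h.py <<'E'
import numpy as np, cv2
from scipy.spatial.transform import Rotation as R
from cell import manip
def cam(n,s=None):
    i=manip.camera_info(n);K=np.array(i["intrinsics"])
    if n=="wrist":
        T=np.eye(4);T[:3,:3]=R.from_euler('xyz',s["eef_rot"]).as_matrix();T[:3,3]=s["eef_pos"]
        W=T@np.array(i["tool_from_camera"])
    else: W=np.linalg.inv(np.array(i["camera_from_world"]))
    return K,W
def ray(K,W,u,v):
    d=np.array([(u-K[0,2])/K[0,0],-(v-K[1,2])/K[1,1],-1.]); return W[:3,3],W[:3,:3]@d
def onz(K,W,u,v,z):
    o,d=ray(K,W,u,v);t=(z-o[2])/d[2];return o+t*d
def cloud(K,W,d):
    v,u=np.mgrid[:d.shape[0],:d.shape[1]]
    p=np.stack([(u-K[0,2])/K[0,0]*d,-(v-K[1,2])/K[1,1]*d,-d],-1)
    return p@W[:3,:3].T+W[:3,3]
def proj(K,W,p):
    M=np.linalg.inv(W);q=M[:3,:3]@np.asarray(p,float)+M[:3,3]
    return K[0,0]*q[0]/-q[2]+K[0,2], -K[1,1]*q[1]/-q[2]+K[1,2]
def tri(a,b):
    (o1,d1),(o2,d2)=a,b
    A=np.stack([d1,-d2],1);t=np.linalg.lstsq(A,o2-o1,rcond=None)[0]
    p,q=o1+t[0]*d1,o2+t[1]*d2
    return (p+q)/2,np.linalg.norm(p-q)
E
python3 - <<'E'
from h import *
for n,(x,y,w,h) in {"top":(235,175,110,110),"scene":(235,200,130,95)}.items():
    z=np.load(f"pics/a_{n}.npz");im=z["im"][y:y+h,x:x+w]
    cv2.imwrite(f"pics/ac_{n}.png",cv2.resize(im[:,:,::-1],None,fx=6 if n=="scene" else 5,fy=6 if n=="scene" else 5,interpolation=cv2.INTER_CUBIC))
    K,W=cam(n);P=cloud(K,W,z["d"])
    for (u,v) in ([(277,238),(264,160),(255,200),(325,256),(377,266),(172,271)] if n=="top" else [(305,240),(265,250)]): print(n,u,v,P[v,u].round())
E
```

```text
top 277 238 [502. 303.  52.]
top 264 160 [703. 332.   9.]
top 255 200 [598. 355.  25.]
top 325 256 [458. 188.  31.]
top 377 266 [433.  62.  25.]
top 172 271 [429. 557.  14.]
scene 305 240 [510. 302.  49.]
scene 265 250 [570. 363.  29.]
```

View pics/ac_top.png

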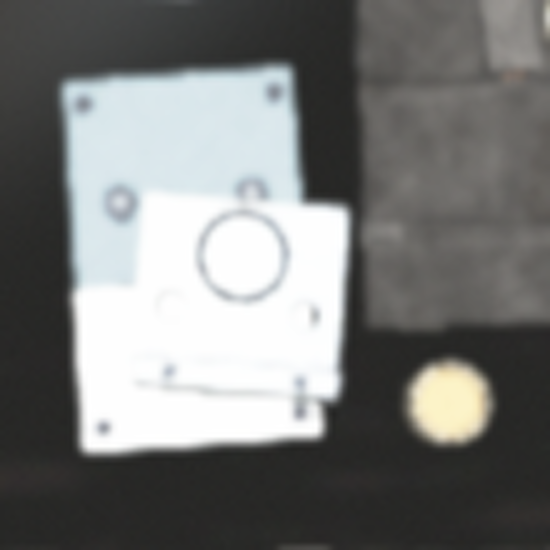

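View pics/ac_scene.png

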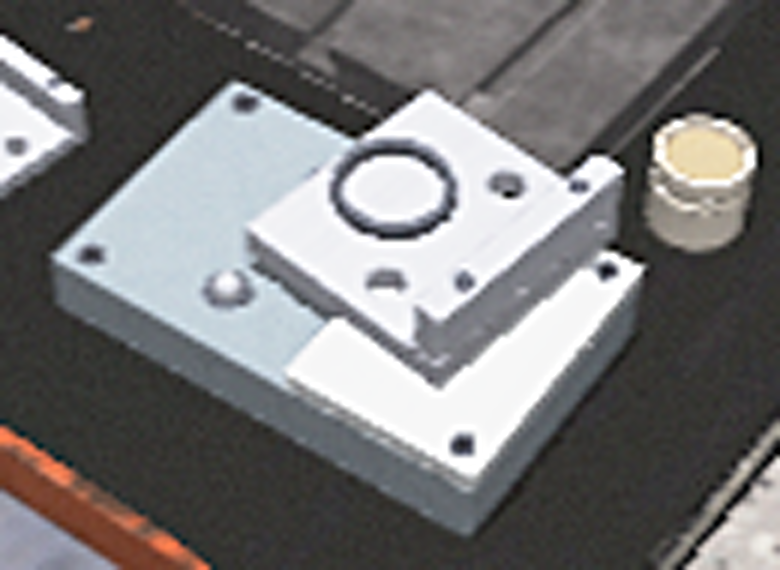

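The chosen plate is the 90×96 one on the block. Its depth height is about 50, and its lip and ring are visible. The bush is at top crop (450,400). The white look-alike at the scene's upper left lies on the desk. Next I'll bring the wrist camera over it.

>>> play_rows(
  commands=[
    {"x": 0.0335, "y": -0.037},
    {"x": 0.0335, "y": -0.037},
    {"x": 0.0335, "y": -0.037},
    {"x": 0.0335, "y": -0.037},
    {"x": 0.0335, "y": -0.037},
    {"x": 0.0335, "y": -0.037},
    {"x": 0.0335, "y": -0.037},
    {"x": 0.0335, "y": -0.037},
    {"x": 0.0335, "y": -0.037},
    {"x": 0.0335, "y": -0.037},
    {"x": 0.0335, "y": -0.037},
    {"x": 0.0335, "y": -0.037},
    {"x": 0.0335, "y": -0.037},
    {"x": 0.0335, "y": -0.037},
    {"x": 0.0335, "y": -0.037},
    {"x": 0.0335, "y": -0.037},
    {"x": 0.0335, "y": -0.037, "wz": 7.9},
    {"wz": 7.9},
    {"wz": 7.9},
    {},
  ],
)

```text
$.commands[0]: bad value
```

```bash
python3 - <<'E'
from h import *
s=manip.read_state(); print(s["clock"],s["eef_pos"],s["eef_rot"],s["qd"].round(3))
im,d=manip.camera("wrist"); cv2.imwrite("pics/b_wrist.png",im[:,:,::-1])
np.savez("pics/b.npz",im=im,d=d,p=s["eef_pos"],r=s["eef_rot"])
E
```

```text
0.15 [ 220.59127095 -503.6135777   205.0228178 ] [-3.14071088e+00 -8.73899103e-05  4.12834939e-01] [ 0.001 -0.002 -0.002  0.001 -0.001 -0.   ]
```

View pics/b_wrist.png

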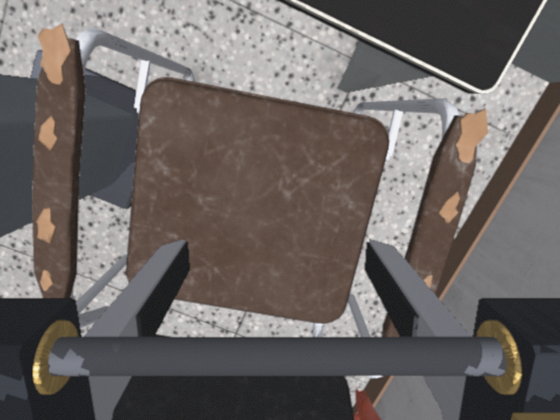

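>>> play_rows(
  commands=[
    {"x": 0.0335, "y": -0.037, "z": 0, "wx": 0, "wy": 0, "wz": 0, "grip": 1},
    {"x": 0.0335, "y": -0.037, "z": 0, "wx": 0, "wy": 0, "wz": 0, "grip": 1},
    {"x": 0.0335, "y": -0.037, "z": 0, "wx": 0, "wy": 0, "wz": 0, "grip": 1},
    {"x": 0.0335, "y": -0.037, "z": 0, "wx": 0, "wy": 0, "wz": 0, "grip": 1},
    {"x": 0.0335, "y": -0.037, "z": 0, "wx": 0, "wy": 0, "wz": 0, "grip": 1},
    {"x": 0.0335, "y": -0.037, "z": 0, "wx": 0, "wy": 0, "wz": 0, "grip": 1},
    {"x": 0.0335, "y": -0.037, "z": 0, "wx": 0, "wy": 0, "wz": 0, "grip": 1},
    {"x": 0.0335, "y": -0.037, "z": 0, "wx": 0, "wy": 0, "wz": 0, "grip": 1},
    {"x": 0.0335, "y": -0.037, "z": 0, "wx": 0, "wy": 0, "wz": 0, "grip": 1},
    {"x": 0.0335, "y": -0.037, "z": 0, "wx": 0, "wy": 0, "wz": 0, "grip": 1},
    {"x": 0.0335, "y": -0.037, "z": 0, "wx": 0, "wy": 0, "wz": 0, "grip": 1},
    {"x": 0.0335, "y": -0.037, "z": 0, "wx": 0, "wy": 0, "wz": 0, "grip": 1},
    {"x": 0.0335, "y": -0.037, "z": 0, "wx": 0, "wy": 0, "wz": 0, "grip": 1},
    {"x": 0.0335, "y": -0.037, "z": 0, "wx": 0, "wy": 0, "wz": 0, "grip": 1},
    {"x": 0.0335, "y": -0.037, "z": 0, "wx": 0, "wy": 0, "wz": 0, "grip": 1},
    {"x": 0.0335, "y": -0.037, "z": 0, "wx": 0, "wy": 0, "wz": 0, "grip": 1},
    {"x": 0.0335, "y": -0.037, "z": 0, "wx": 0, "wy": 0, "wz": 7.9, "grip": 1},
    {"x": 0, "y": 0, "z": 0, "wx": 0, "wy": 0, "wz": 7.9, "grip": 1},
    {"x": 0, "y": 0, "z": 0, "wx": 0, "wy": 0, "wz": 7.9, "grip": 1},
    {"x": 0, "y": 0, "z": 0, "wx": 0, "wy": 0, "wz": 0, "grip": 1},
  ],
)

```text
clock: 2.7
eef_pos: [489.9, 300.9, 205.2]
eef_rot: [3.141, 0.0, 0.0]
wrist_force: [-0.4, -1.2, -0.2]
finger_gap: 93.9
```

```bash
python3 - <<'E'
from h import *
s=manip.read_state(); print(s["clock"],s["eef_pos"],s["eef_rot"],s["qd"].round(3))
im,d=manip.camera("wrist"); cv2.imwrite("pics/c_wrist.png",im[:,:,::-1])
np.savez("pics/c.npz",im=im,d=d,p=s["eef_pos"],r=s["eef_rot"])
E
```

```text
2.7 [489.87468266 300.8837067  205.23188659] [3.14142356e+00 3.69720930e-04 1.18544346e-04] [-0.003 -0.004  0.     0.001 -0.    -0.08 ]
```

View pics/c_wrist.png

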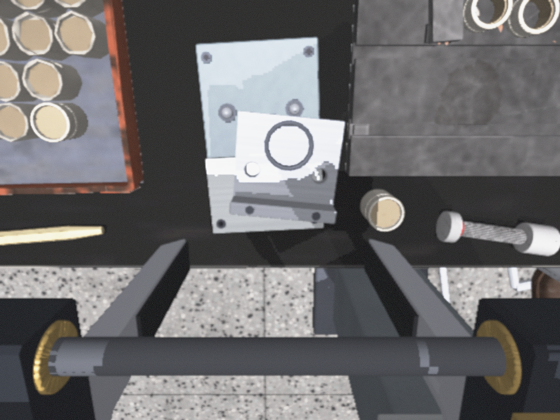

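The wrist view shows both pins at (227,112) and (294,107). The plate holes are at (252,169) and (319,174), and the bush is at (382,210). I'll zoom in and measure.

```bash
python3 - <<'E'
from h import *
z=np.load("pics/c.npz");x,y,w,h=190,30,160,120+90
im=z["im"][y:y+h,x:x+w]
im=cv2.resize(im[:,:,::-1],None,fx=4,fy=4,interpolation=cv2.INTER_CUBIC)
cv2.imwrite("pics/cc1.png",im[:440]);cv2.imwrite("pics/cc2.png",im[280:])
s=dict(eef_pos=z["p"],eef_rot=z["r"]);K,W=cam("wrist",s);P=cloud(K,W,z["d"])
for n,(u,v) in dict(deck=(250,80),ledge=(215,200),plate=(310,130),mach=(430,120),mach2=(360,150),bush=(382,210),lip=(285,205)).items(): print(n,P[v,u].round(1))
for n,(u,v,zz) in dict(pl=(227,112,36),pr=(294,107,36),hl=(252,169,49),hr=(319,174,49)).items(): print(n,onz(K,W,u,v,zz).round(1))
E
```

```text
deck [589.  325.5  27.6]
ledge [475.7 362.   36.4]
plate [544.3 270.2  46.8]
mach [552.4 154.3  29.5]
mach2 [524.1 219.6  30.4]
bush [463.7 193.9  31.5]
lip [478.8 293.2  67.1]
pl [560.2 346.9  36. ]
pr [564.6 284.5  36. ]
hl [508.8 323.8  49. ]
hr [504. 261.  49.]
```

View pics/cc1.png

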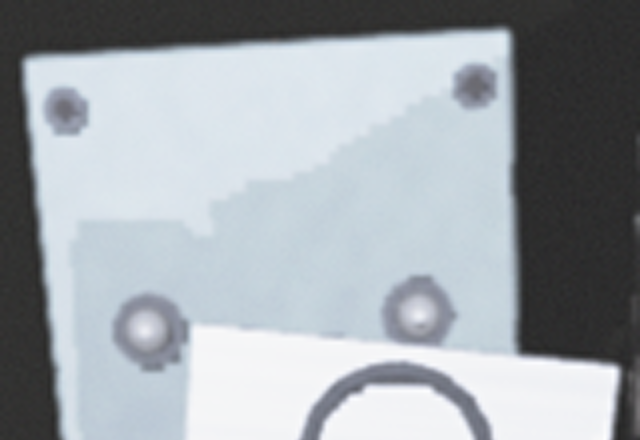

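View pics/cc2.png

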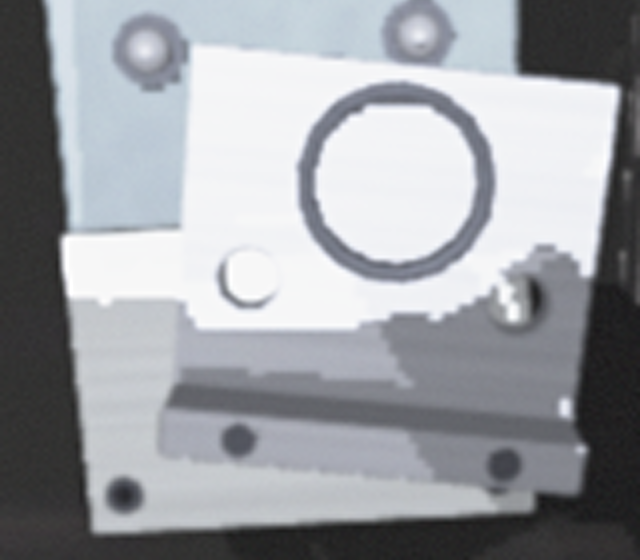

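```bash
cat >> h.py <<'E'
def pose2(l,r):
    l,r=np.array(l)[:2],np.array(r)[:2];d=l-r
    return (l+r)/2, np.arctan2(-d[0],d[1]), np.linalg.norm(d)
def report(pl,pr,hl,hr):
    bo,ba,bd=pose2(pl,pr);po,pa,pd=pose2(hl,hr)
    c,s=np.cos(ba),np.sin(ba);rel=np.array([[c,s],[-s,c]])@(po-bo)
    print("block",bo.round(1),round(ba,4),"dist",bd.round(1),"plate",po.round(1),round(pa,4),"dist",pd.round(1),"rel",rel.round(1),"ang",round(pa-ba,4))
    return bo,ba,po,pa
E
python3 - <<'E'
from h import *
z=np.load("pics/c.npz");s=dict(eef_pos=z["p"],eef_rot=z["r"]);K,W=cam("wrist",s);Kt,Wt=cam("top")
w=dict(pl=(226.9,112.1),pr=(294.4,108.2),hl=(251.9,168.9),hr=(319.1,174.6))
t=dict(pl=(259,215.5),pr=(285.3,213),hl=(269,236),hr=(295.7,238.2))
g={}
for n in w:
    p,e=tri(ray(K,W,*w[n]),ray(Kt,Wt,*t[n])); g[n]=onz(K,W,*w[n],36 if n[0]=='p' else 49)
    print(n,"tri",p.round(1),e.round(1),"planewr",g[n].round(1),"planetop",onz(Kt,Wt,*t[n],36 if n[0]=='p' else 49).round(1))
report(*[g[n] for n in("pl","pr","hl","hr")])
E
```

```text
pl tri [559.4 346.7  31.9] 2.3 planewr [560.1 347.   36. ] planetop [558.1 345.7  36. ]
pr tri [563.6 283.   34.3] 2.2 planewr [563.5 284.2  36. ] planetop [563.4 281.9  36. ]
hl tri [507.9 323.2  44.6] 2.1 planewr [508.9 323.9  49. ] planetop [507.2 322.2  49. ]
hr tri [501.6 259.   38.8] 1.5 planewr [503.4 260.9  49. ] planetop [501.1 258.9  49. ]
block [561.8 315.6] 0.0544 dist 62.9 plate [506.1 292.4] -0.087 dist 63.2 rel [-56.9 -20.1] ang -0.1414
```

```bash
python3 - <<'E'
from h import *
z=np.load("pics/c.npz");s=dict(eef_pos=z["p"],eef_rot=z["r"]);K,W=cam("wrist",s);P=cloud(K,W,z["d"])
for f,(KK,WW,D) in dict(w=(K,W,z["d"]),t=(*cam("top"),np.load("pics/a_top.npz")["d"])).items():
  P=cloud(KK,WW,D)
  for n,(x0,x1,y0,y1) in dict(finger=(490,535,195,236),body=(460,560,110,240)).items():
    m=(P[...,0]>x0)&(P[...,0]<x1)&(P[...,1]>y0)&(P[...,1]<y1)&(D>0)
    print(f,n,m.sum(),P[m][:,2].max().round(1))
E
```

```text
w finger 1844 309.8
w body 12491 314.9
t finger 331 36.5
t body 2161 37.7
```

>>> play_rows(
  commands=[
    {"x": 0.01, "y": 0.044, "z": 0, "wx": 0, "wy": 0, "wz": 0, "grip": 0},
    {"x": 0.01, "y": 0.043, "z": 0, "wx": 0, "wy": 0, "wz": -3.1, "grip": 0},
    {"x": 0, "y": 0, "z": 0.04, "wx": 0, "wy": 0, "wz": 0, "grip": 0},
    {"x": 0, "y": 0, "z": 0.04, "wx": 0, "wy": 0, "wz": 0, "grip": 0},
    {"x": 0, "y": 0, "z": 0, "wx": 0, "wy": 0, "wz": 0, "grip": 0},
  ],
)

```text
clock: 3.38
eef_pos: [508.7, 213.2, 123.4]
eef_rot: [3.14, 0.005, 0.055]
wrist_force: [0.2, 0.3, 0.6]
finger_gap: 47.4
```

>>> play_rows(
  commands=[
    {"x": 0.001, "y": 0, "z": 0.03, "wx": 0, "wy": 0, "wz": 0, "grip": 0},
    {"x": 0, "y": 0, "z": 0.03, "wx": 0, "wy": 0, "wz": 0, "grip": 0},
    {"x": 0, "y": 0, "z": 0.02, "wx": 0, "wy": 0, "wz": 0, "grip": 0},
    {"x": 0, "y": 0, "z": 0, "wx": 0, "wy": 0, "wz": 0, "grip": 0},
    {"x": 0, "y": 0, "z": 0, "wx": 0, "wy": 0, "wz": 0, "grip": 0},
  ],
)

```text
clock: 4.0
eef_pos: [511.8, 214.2, 47.4]
eef_rot: [-3.141, -0.002, 0.054]
wrist_force: [-0.3, 0.1, 0.7]
finger_gap: 0.7
```

>>> play_rows(
  commands=[
    {"x": 0, "y": -0.006, "z": 0, "wx": 0, "wy": 0, "wz": 0, "grip": 0},
    {"x": 0, "y": -0.005, "z": 0, "wx": 0, "wy": 0, "wz": 0, "grip": 0},
    {"x": 0, "y": -0.004, "z": 0, "wx": 0, "wy": 0, "wz": 0, "grip": 0},
    {"x": 0, "y": -0.004, "z": 0, "wx": 0, "wy": 0, "wz": 0, "grip": 0},
  ],
)

```text
clock: 4.5
eef_pos: [509.9, 233.2, 45.5]
eef_rot: [-3.142, -0.0, 0.053]
wrist_force: [0.6, -0.8, 0.3]
finger_gap: 0.7
```

>>> play_rows(
  commands=[
    {"x": 0, "y": -0.001, "z": 0.0025, "wx": 0, "wy": 0, "wz": 0, "grip": 0},
    {"x": 0, "y": -0.003, "z": 0, "wx": 0, "wy": 0, "wz": 0, "grip": 0},
    {"x": 0, "y": -0.003, "z": 0, "wx": 0, "wy": 0, "wz": 0, "grip": 0},
    {"x": 0, "y": -0.003, "z": 0, "wx": 0, "wy": 0, "wz": 0, "grip": 0},
  ],
)

```text
clock: 5.0
eef_pos: [509.3, 242.9, 42.9]
eef_rot: [3.141, 0.0, 0.053]
wrist_force: [0.9, -2.6, 1.0]
finger_gap: 0.5
```

```bash
cat > shot.py <<'E'
from h import *
import sys
n=sys.argv[1];x,y,w,h=[int(a) for a in sys.argv[2:6]]
s=manip.read_state(); print(s["clock"],s["eef_pos"].round(1),s["eef_rot"].round(4),s["wrist_force"].round(1))
im,d=manip.camera("wrist"); np.savez(f"pics/{n}.npz",im=im,d=d,p=s["eef_pos"],r=s["eef_rot"])
cv2.imwrite(f"pics/{n}.png",cv2.resize(im[y:y+h,x:x+w,::-1],None,fx=2.5,fy=2.5,interpolation=cv2.INTER_CUBIC))
t,d=manip.camera("top"); np.savez(f"pics/{n}t.npz",im=t,d=d)
cv2.imwrite(f"pics/{n}t.png",cv2.resize(t[175:285,235:345,::-1],None,fx=5,fy=5,interpolation=cv2.INTER_CUBIC))
E
python3 shot.py d 0 0 320 240
```

```text
5.0 [509.3 242.9  42.9] [3.1415e+00 1.0000e-04 5.3100e-02] [ 0.9 -2.6  1. ]
```

View pics/d.png

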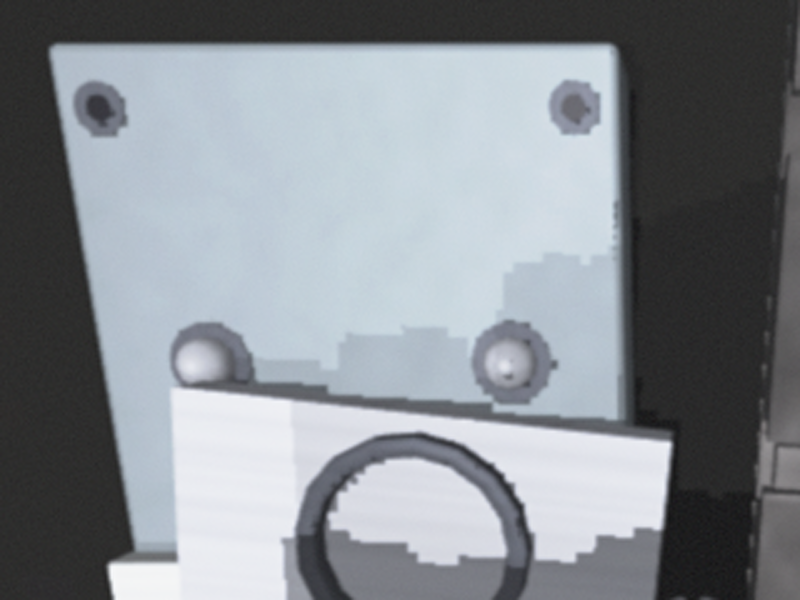

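View pics/dt.png

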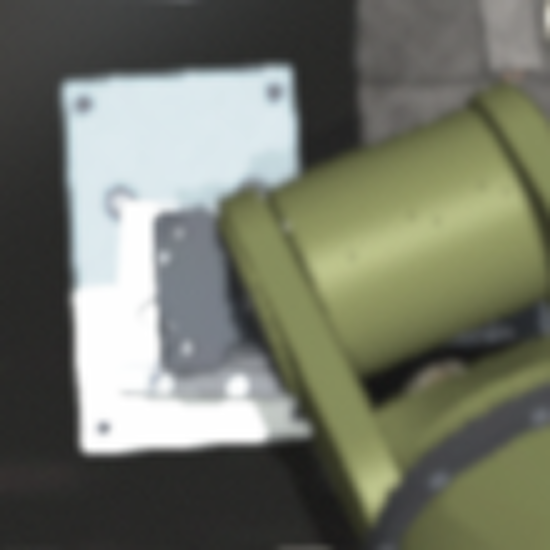

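The plate's far edge runs (172,388)→(672,435), so it is now about −0.09 rad relative to the block and turning the right way. I'll keep pushing sideways.

>>> play_rows(
  commands=[
    {"x": 0, "y": -0.002, "z": 0, "wx": 0, "wy": 0, "wz": 0, "grip": 0},
    {"x": 0, "y": -0.002, "z": 0, "wx": 0, "wy": 0, "wz": 0, "grip": 0},
    {"x": 0, "y": -0.002, "z": 0, "wx": 0, "wy": 0, "wz": 0, "grip": 0},
    {"x": 0, "y": -0.001, "z": 0, "wx": 0, "wy": 0, "wz": 0, "grip": 0},
  ],
)

```text
clock: 5.6
eef_pos: [509.0, 250.0, 43.0]
eef_rot: [3.142, -0.0, 0.053]
wrist_force: [1.5, -2.8, 0.7]
finger_gap: 0.2
```

```bash
python3 shot.py e 0 0 320 240
```

```text
5.6 [509. 250.  43.] [ 3.1416 -0.      0.0534] [ 1.5 -2.8  0.7]
```

View pics/e.png

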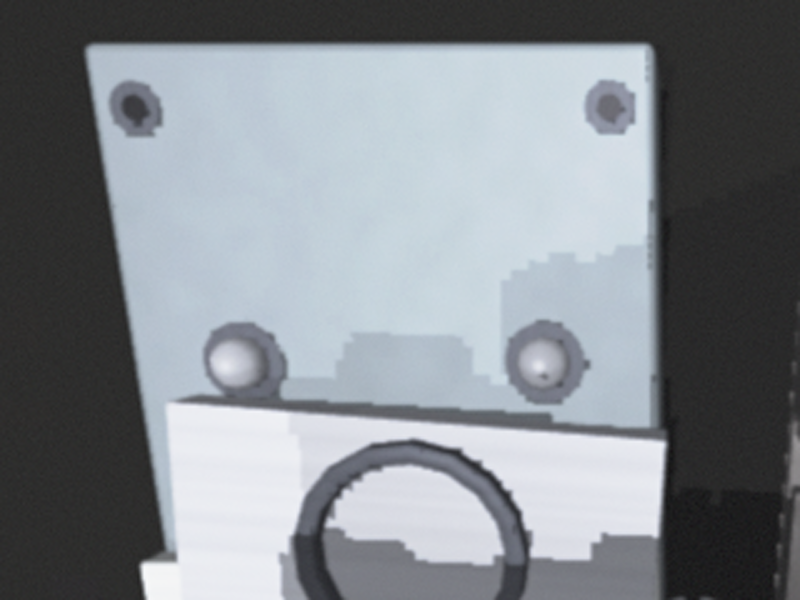

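```bash
cat > fr.py <<'E'
# plate pose from far corners (top z given) and pins in a wrist shot; args in crop px
from h import *
import sys
n=sys.argv[1];v=[float(a) for a in sys.argv[2:]]
z=np.load(f"pics/{n}.npz");s=dict(eef_pos=z["p"],eef_rot=z["r"]);K,W=cam("wrist",s)
q=np.array(v[:8]).reshape(4,2)/2.5-0.3
hz=v[8] if len(v)>8 else 49
pl,pr=[onz(K,W,*q[i],35.5)[:2] for i in(0,1)]; l,r=[onz(K,W,*q[i],hz)[:2] for i in(2,3)]
bo,ba,bd=pose2(pl,pr);m,a,w=pose2(l,r)
o=m-52*np.array([np.cos(a),np.sin(a)])
c,sn=np.cos(ba),np.sin(ba)
print("block",bo.round(1),ba.round(3),bd.round(1),"width",w.round(1),"plate",o.round(1),a.round(3),"rel",(np.array([[c,sn],[-sn,c]])@(o-bo)).round(1),"ang",(a-ba).round(3))
E
python3 fr.py e 238 360 543 360 167 402 666 437
python3 fr.py d 203 362 509 362 172 388 672 435
```

```text
block [562.8 314.4] 0.052 62.2 width 95.8 plate [501.2 306.2] -0.019 rel [-61.9  -5. ] ang -0.071
block [562.4 314.4] 0.052 62.4 width 95.7 plate [503.3 299.2] -0.043 rel [-59.9 -12.1] ang -0.095
```

>>> play_rows(
  commands=[
    {"x": 0, "y": -0.002, "z": 0, "wx": 0, "wy": 0, "wz": 0, "grip": 0},
    {"x": 0, "y": -0.0015, "z": 0, "wx": 0, "wy": 0, "wz": 0, "grip": 0},
    {"x": 0, "y": -0.001, "z": 0, "wx": 0, "wy": 0, "wz": 0, "grip": 0},
    {"x": 0, "y": 0, "z": 0, "wx": 0, "wy": 0, "wz": 0, "grip": 0},
  ],
)

```text
clock: 6.2
eef_pos: [508.7, 254.4, 43.0]
eef_rot: [-3.141, -0.0, 0.053]
wrist_force: [1.2, -1.9, 0.8]
finger_gap: 0.5
```

```bash
python3 shot.py f 0 0 320 240
```

```text
6.2 [508.7 254.4  43. ] [-3.1415 -0.      0.0533] [ 1.2 -1.9  0.8]
```

View pics/f.png

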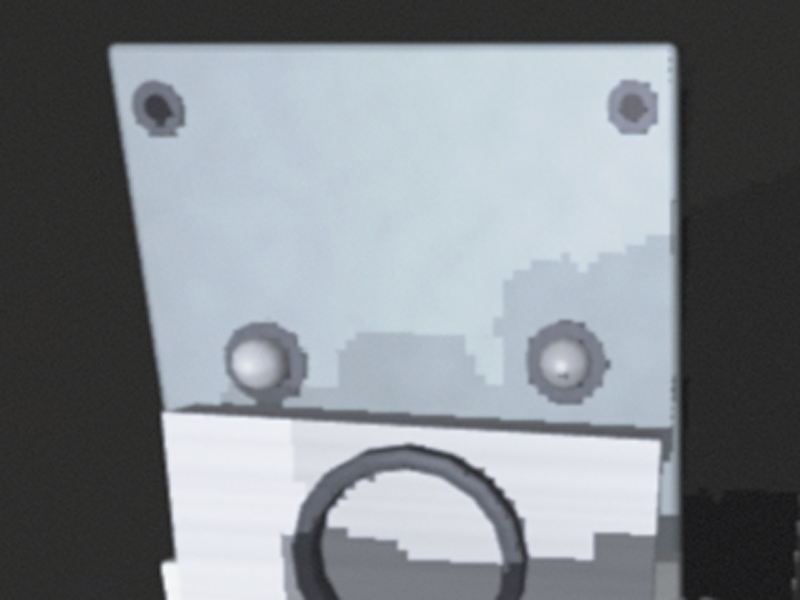

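```bash
python3 fr.py f 259 360 565 360 162 412 661 441
```

```text
block [562.8 314.5] 0.052 62.4 width 96.0 plate [499.6 311.1] -0.007 rel [-63.3  -0.2] ang -0.059
```

The plate is now at y ≈ −0.2 mm and −0.06 rad relative to the block. Next I'll back off, spread the fingers and go behind the lip, which squares the plate and pushes it forward.

>>> play_rows(
  commands=[
    {"x": 0, "y": 0.014, "z": 0, "wx": 0, "wy": 0, "wz": 0, "grip": 0},
    {"x": 0, "y": 0, "z": -0.03, "wx": 0, "wy": 0, "wz": 0, "grip": 0},
    {"x": 0, "y": 0, "z": -0.03, "wx": 0, "wy": 0, "wz": 0, "grip": 0.65},
    {"x": -0.035, "y": -0.036, "z": 0, "wx": 0, "wy": 0, "wz": 0, "grip": 0.65},
    {"x": -0.0345, "y": -0.036, "z": 0, "wx": 0, "wy": 0, "wz": 0, "grip": 0.65},
    {"x": 0, "y": 0, "z": 0, "wx": 0, "wy": 0, "wz": 0, "grip": 0.65},
    {"x": 0, "y": 0, "z": 0, "wx": 0, "wy": 0, "wz": 0, "grip": 0.65},
  ],
)

```text
clock: 7.18
eef_pos: [436.6, 308.0, 103.0]
eef_rot: [-3.142, -0.0, 0.053]
wrist_force: [0.7, 0.4, -0.0]
finger_gap: 46.8
```

```bash
python3 shot.py g 120 0 320 240
```

```text
7.175 [436.6 308.  103. ] [-3.1416e+00 -1.0000e-04  5.3300e-02] [ 0.7  0.4 -0. ]
```

View pics/g.png

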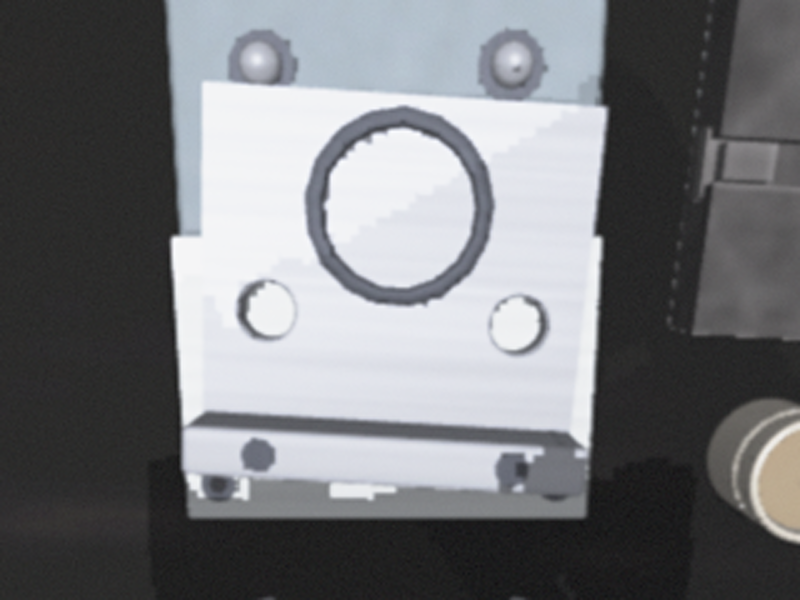

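```bash
cat > ph.py <<'E'
# pins+holes in crop px, crop offset
from h import *
import sys
n=sys.argv[1];ox,oy=float(sys.argv[2]),float(sys.argv[3]);v=[float(a) for a in sys.argv[4:]]
z=np.load(f"pics/{n}.npz");s=dict(eef_pos=z["p"],eef_rot=z["r"]);K,W=cam("wrist",s)
q=np.array(v[:8]).reshape(4,2)/2.5-0.3+[ox,oy]
hz=v[8] if len(v)>8 else 49
P=[onz(K,W,*q[i],35.5 if i<2 else hz) for i in range(4)]
bo,ba,po,pa=report(*P)
t=z["p"][:2]-bo;c,sn=np.cos(ba),np.sin(ba);print("tcp in block",(np.array([[c,sn],[-sn,c]])@t).round(1))
E
python3 ph.py g 120 0 259 62 514 62 267 309 518 324
```

```text
block [560.9 315.8] 0.0519 dist 63.3 plate [499.9 311.1] -0.0067 dist 63.3 rel [-61.1  -1.5] ang -0.0585
tcp in block [-124.5   -1.4]
```

>>> play_rows(
  commands=[
    {"x": 0, "y": 0, "z": 0.03, "wx": 0, "wy": 0, "wz": 0, "grip": 0.65},
    {"x": 0, "y": 0, "z": 0.03, "wx": 0, "wy": 0, "wz": 0, "grip": 0.65},
    {"x": 0, "y": 0, "z": 0, "wx": 0, "wy": 0, "wz": 0, "grip": 0.65},
    {"x": 0.006, "y": 0, "z": 0, "wx": 0, "wy": 0, "wz": 0, "grip": 0.65},
    {"x": 0.006, "y": 0, "z": 0, "wx": 0, "wy": 0, "wz": 0, "grip": 0.65},
    {"x": 0.004, "y": 0, "z": 0, "wx": 0, "wy": 0, "wz": 0, "grip": 0.65},
    {"x": 0.003, "y": 0, "z": 0, "wx": 0, "wy": 0, "wz": 0, "grip": 0.65},
    {"x": 0.003, "y": 0, "z": 0, "wx": 0, "wy": 0, "wz": 0, "grip": 0.65},
    {"x": 0.003, "y": 0, "z": 0, "wx": 0, "wy": 0, "wz": 0, "grip": 0.65},
    {"x": 0.003, "y": 0, "z": 0, "wx": 0, "wy": 0, "wz": 0, "grip": 0.65},
  ],
)

```text
clock: 8.52
eef_pos: [464.3, 310.1, 43.0]
eef_rot: [-3.141, 0.0, 0.053]
wrist_force: [-3.6, -0.9, 3.8]
finger_gap: 61.2
```

```bash
python3 shot.py i 120 0 320 240
```

```text
8.525 [464.3 310.1  43. ] [-3.1415e+00  1.0000e-04  5.3400e-02] [-3.6 -0.9  3.8]
```

View pics/i.png

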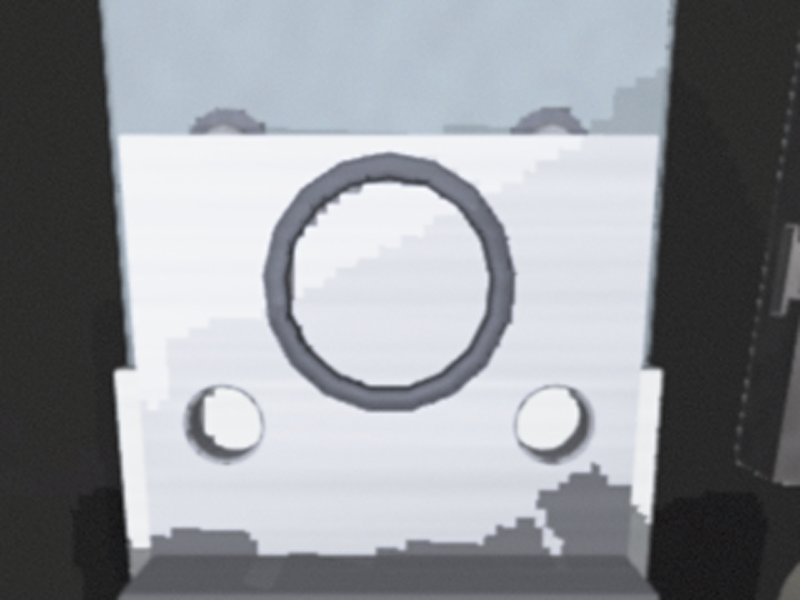

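The plate is square now: its far edge is level at row 134, and the holes are at (225,424) and (554,424). The hole midpoint is within about 0.5 mm of the block's centreline. I'll push straight ahead.

>>> play_rows(
  commands=[
    {"x": 0.003, "y": 0, "z": 0, "wx": 0, "wy": 0, "wz": 0, "grip": 0.65},
    {"x": 0.003, "y": 0, "z": 0, "wx": 0, "wy": 0, "wz": 0, "grip": 0.65},
    {"x": 0.003, "y": 0, "z": 0, "wx": 0, "wy": 0, "wz": 0, "grip": 0.65},
    {"x": 0.003, "y": 0, "z": 0, "wx": 0, "wy": 0, "wz": 0, "grip": 0.65},
    {"x": 0.003, "y": 0, "z": 0, "wx": 0, "wy": 0, "wz": 0, "grip": 0.65},
    {"x": 0.003, "y": 0, "z": 0, "wx": 0, "wy": 0, "wz": 0, "grip": 0.65},
    {"x": 0.003, "y": 0, "z": 0, "wx": 0, "wy": 0, "wz": 0, "grip": 0.65},
    {"x": 0.003, "y": 0, "z": 0, "wx": 0, "wy": 0, "wz": 0, "grip": 0.65},
    {"x": 0.003, "y": 0, "z": 0, "wx": 0, "wy": 0, "wz": 0, "grip": 0.65},
    {"x": 0.003, "y": 0, "z": 0, "wx": 0, "wy": 0, "wz": 0, "grip": 0.65},
  ],
)

```text
clock: 9.88
eef_pos: [494.4, 311.6, 42.9]
eef_rot: [3.142, -0.0, 0.053]
wrist_force: [-2.9, 0.2, 1.2]
finger_gap: 61.2
```

```bash
python3 shot.py j 120 0 320 240; cp pics/j.png pics/j_w.png
```

```text
9.875 [494.4 311.6  42.9] [ 3.1416e+00 -1.0000e-04  5.3200e-02] [-2.9  0.2  1.2]
```

View pics/j.png

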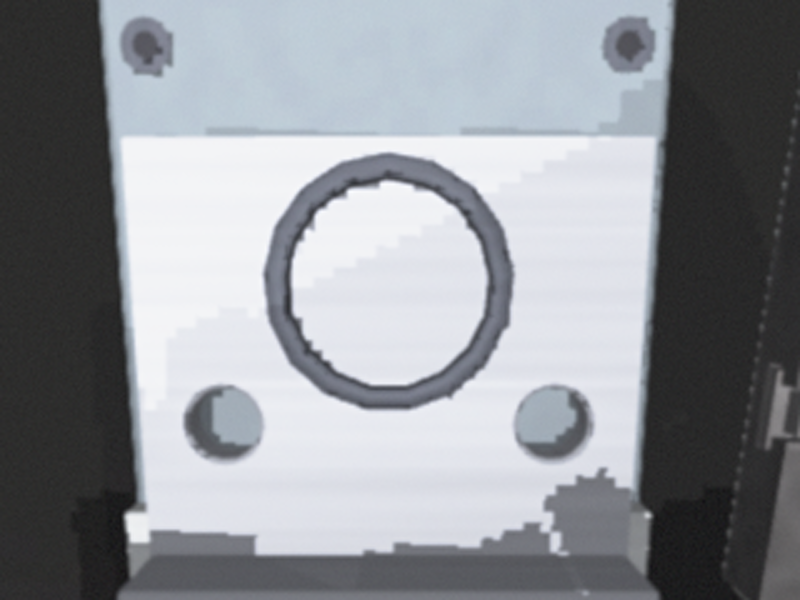

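The plate is still square and centred, and the deck is visible through both holes. About 21 mm remain.

>>> play_rows(
  commands=[
    {"x": 0.003, "y": 0, "z": 0, "wx": 0, "wy": 0, "wz": 0, "grip": 0.65},
    {"x": 0.003, "y": 0, "z": 0, "wx": 0, "wy": 0, "wz": 0, "grip": 0.65},
    {"x": 0.003, "y": 0, "z": 0, "wx": 0, "wy": 0, "wz": 0, "grip": 0.65},
    {"x": 0.003, "y": 0, "z": 0, "wx": 0, "wy": 0, "wz": 0, "grip": 0.65},
    {"x": 0.002, "y": 0, "z": 0, "wx": 0, "wy": 0, "wz": 0, "grip": 0.65},
    {"x": 0.001, "y": 0, "z": 0, "wx": 0, "wy": 0, "wz": 0, "grip": 0.65},
  ],
)

```text
clock: 10.72
eef_pos: [509.2, 312.4, 42.9]
eef_rot: [3.142, 0.0, 0.053]
wrist_force: [-2.4, -0.2, -0.4]
finger_gap: 61.0
```

```bash
python3 shot.py k 120 0 320 240
```

```text
10.725 [509.2 312.4  42.9] [3.1416 0.     0.0533] [-2.4 -0.2 -0.4]
```

View pics/k.png

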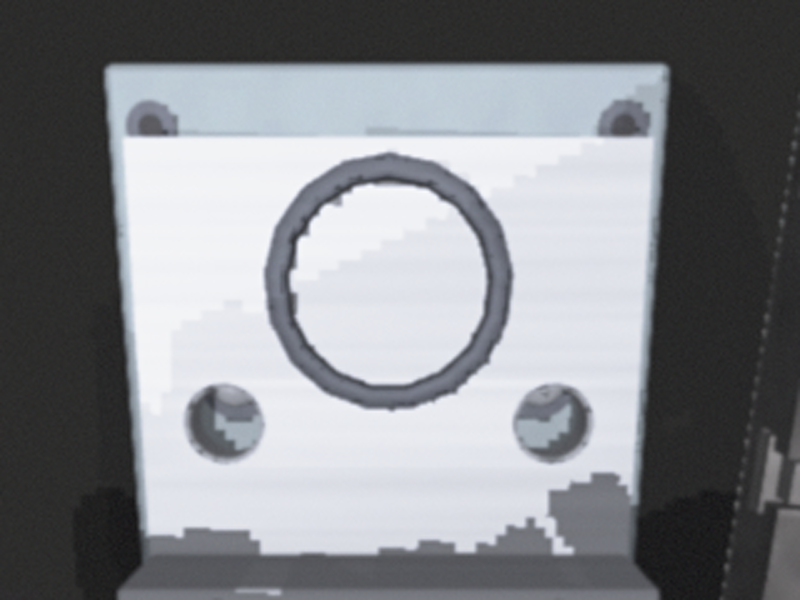

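The pins now show at the far side of both holes, centred laterally. I'll finish in small steps.

>>> play_rows(
  commands=[
    {"x": 0.0015, "y": 0, "z": 0, "wx": 0, "wy": 0, "wz": 0, "grip": 0.65},
    {"x": 0.0015, "y": 0, "z": 0, "wx": 0, "wy": 0, "wz": 0, "grip": 0.65},
    {"x": 0.001, "y": 0, "z": 0, "wx": 0, "wy": 0, "wz": 0, "grip": 0.65},
    {"x": 0, "y": 0, "z": 0, "wx": 0, "wy": 0, "wz": 0, "grip": 0.65},
  ],
)

```text
clock: 11.32
eef_pos: [513.3, 312.6, 43.0]
eef_rot: [-3.142, -0.0, 0.053]
wrist_force: [-0.4, -0.2, 0.2]
finger_gap: 61.3
```

```bash
python3 shot.py l 120 0 320 240
```

```text
11.325 [513.3 312.6  43. ] [-3.1415e+00 -2.0000e-04  5.3200e-02] [-0.4 -0.2  0.2]
```

View pics/l.png

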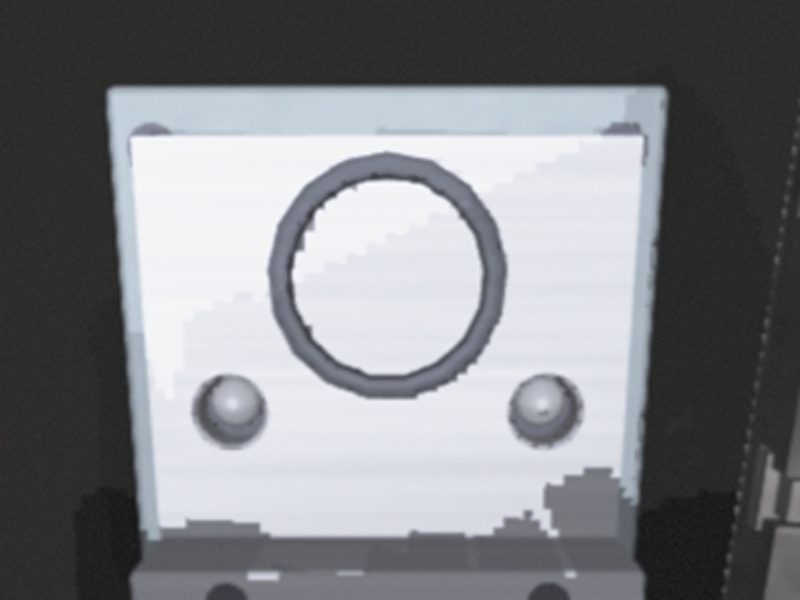

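```bash
cat > pl.py <<'E'
from h import *
import sys
z=np.load(f"pics/{sys.argv[1]}.npz");s=dict(eef_pos=z["p"],eef_rot=z["r"]);K,W=cam("wrist",s);P=cloud(K,W,z["d"])
u0,v0,u1,v1=map(int,sys.argv[2:6])
im=z["im"];m=np.zeros(im.shape[:2],bool);m[v0:v1,u0:u1]=1;m&=(im.min(2)>190)&(z["d"]>0)
p=P[m];A=np.c_[p[:,0]-p[:,0].mean(),p[:,1]-p[:,1].mean(),np.ones(len(p))]
c=np.linalg.lstsq(A,p[:,2],rcond=None)[0];print("plate top plane slopes",c[:2].round(4),"z",c[2].round(2),len(p))
E
python3 pl.py l 190 60 360 210; python3 pl.py k 190 60 360 210; python3 pl.py i 190 60 360 210
```

```text
plate top plane slopes [ 0.0022 -0.0003] z 39.57 20530
plate top plane slopes [-0.035  -0.0024] z 46.99 20234
plate top plane slopes [0.0215 0.0036] z 48.08 20928
```

>>> play_rows(
  commands=[
    {"x": -0.01, "y": 0, "z": 0, "wx": 0, "wy": 0, "wz": 0, "grip": 0.65},
    {"x": -0.03, "y": 0, "z": 0, "wx": 0, "wy": 0, "wz": 0, "grip": 0.65},
    {"x": -0.03, "y": 0, "z": 0, "wx": 0, "wy": 0, "wz": 0, "grip": 0.65},
    {"x": 0, "y": 0, "z": -0.04, "wx": 0, "wy": 0, "wz": 0, "grip": 0.65},
    {"x": 0, "y": 0, "z": -0.04, "wx": 0, "wy": 0, "wz": 0, "grip": 0.65},
    {"x": 0, "y": 0, "z": 0, "wx": 0, "wy": 0, "wz": 0, "grip": 0.65},
    {"x": 0, "y": 0, "z": 0, "wx": 0, "wy": 0, "wz": 0, "grip": 0.65},
  ],
)

```text
clock: 12.3
eef_pos: [442.6, 308.7, 122.2]
eef_rot: [3.141, 0.001, 0.053]
wrist_force: [0.7, -0.6, 0.0]
finger_gap: 61.3
```

```bash
python3 shot.py m 120 0 320 240; python3 pl.py m 190 30 360 150; python3 - <<'E'
from h import *
im,d=manip.camera("scene"); cv2.imwrite("pics/m_scene.png",cv2.resize(im[170:320,200:400,::-1],None,fx=4,fy=4,interpolation=cv2.INTER_CUBIC))
E
```

```text
12.3 [442.6 308.7 122.2] [3.1412e+00 8.0000e-04 5.3400e-02] [ 0.7 -0.6  0. ]
plate top plane slopes [0.0754 0.0091] z 41.73 15186
```

View pics/m.png

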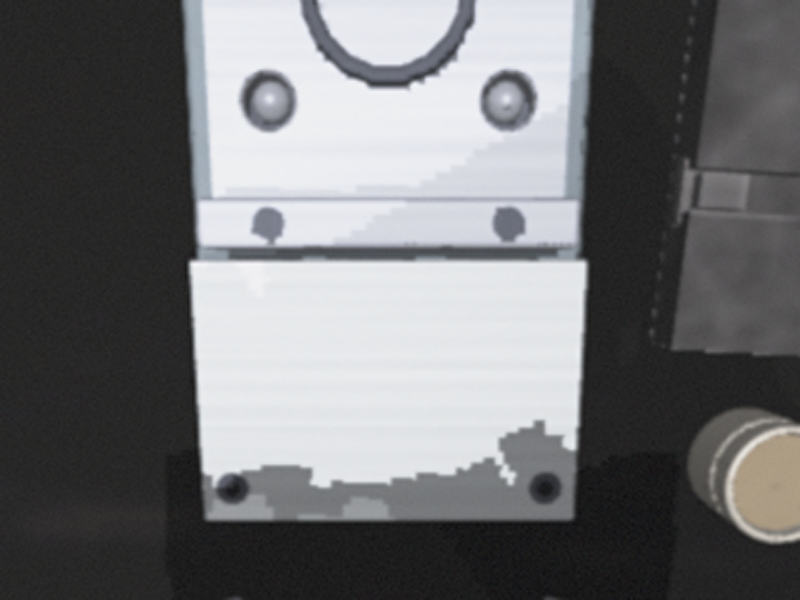

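View pics/m_scene.png

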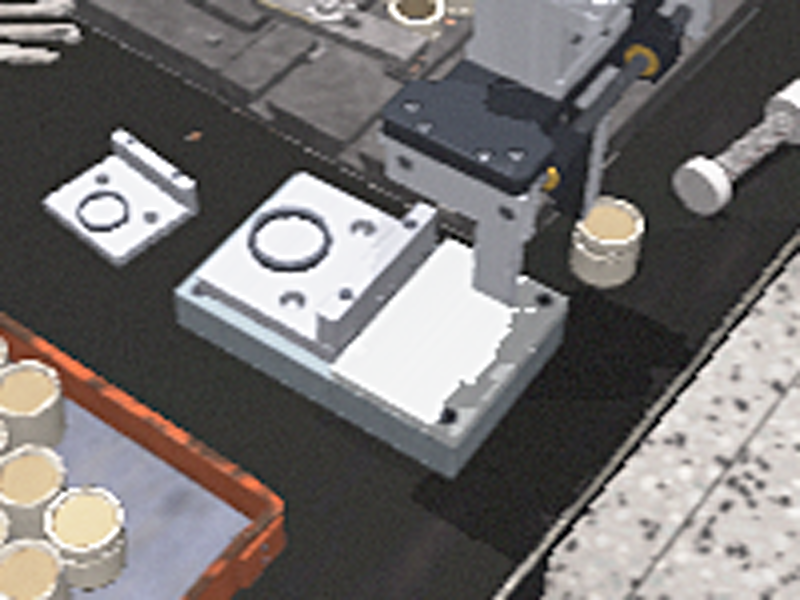

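```bash
python3 pl.py m 206 0 344 72; python3 ph.py m 120 0 269 98 508 98 269 100 509 100 40; python3 -c "
from cell import manip
print(manip.sign_off())"
```

```text
plate top plane slopes [ 0.0013 -0.0005] z 39.66 8172
block [561.7 315.9] 0.052 dist 64.6 plate [560.4 315.7] 0.052 dist 63.8 rel [-1.2 -0.1] ang -0.0
tcp in block [-119.3   -1. ]
the job is handed in; nothing more can be done
None
```

The nest plate is home on the block: both holes dropped over the pins and it lies flat and fully down. The job is handed in after about 12 s of the 58 s. No verdict was reported, so success rests on my own checks.

I pushed the plate's right side with the shut fingers to take out the sideways offset and part of the turn. Then I pushed the lip with two spread fingers, which squared the plate, and slid it forward until it dropped. The plate was only pushed; I never gripped it.

**Last checks (after backing the arm clear):**

| Check | Measured | Limit |
|---|---|---|
| Plate top height (40 mm when fully down) | 39.7 mm | within 2 mm |
| Tilt (slope of the plate top) | under 0.002 rad | 0.035 rad |
| Position from home | about 1.2 mm short in x, 0.1 mm in y | 4 mm |
| Turn from home | 0.00 rad | 0.08 rad |

- **Bystanders:** The bush, the gauge and the look-alike plate appear in their places in the last scene view. I did not measure them again. The brass drift was outside that last crop, but the arm never went near it.
- **Disagreements:** The wrist and top cameras differed by up to about 2.3 mm, in line with the stated calibration. Rough triangulated heights for the pins and holes came out 2–10 mm low. Wrist depth and the plate's drop matched the given heights, so I used those.
- **Discarded reading:** One plane fit, with slope 0.075, took in the lip by mistake. I repeated it on the plate alone.

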